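# Stroke the bead organiser's lids shut

### The arm

A 6-joint arm with a two-finger parallel gripper is mounted at the origin on a cart in front of the work surface, level with it; the furniture and walls round the work are solid. World frame = base frame: x ahead of the robot, y to its left, z up, the work surface at z = 0. Lengths are in mm, angles in rad, forces in N, time in s.
With the tool pointing down it reaches from about 400 to 925 mm from the base axis. Payload 12.5 kg.
Tool frame: the origin (TCP) lies between the finger pads; the fingertips stand 25 mm ahead of it and the grasp point (between the pads) lies 6 mm ahead of it; z points along the fingers, y is the line along which they close (so a half turn about z gives the same grasp; the last joint's range is limited). The gripper opens to 95 mm and grips with 3 to 60 N. Pads are 20 mm wide; open, the fingers measure 119 mm over their backs; the gripper's body (75 mm by 180 mm) begins 59 mm behind the grasp point.
Start: joints at [-0.106, 0.491, 1.559, -0, 1.092, -0.106], TCP at [625.015, 0.021, 239.661] pointing down, gripper open.
Joint ranges: [-3.1, 3.1], [-0.84, 2.19], [0.05, 2.79], [-1.13, 4.28], [0.06, 2.93], [-2.69, 2.69]. Speed limits (rad/s): [2.22, 2.22, 2.79, 3.14, 3.14, 3.14].

### API

Orientations are given as [roll, pitch, yaw] about the fixed x, y, z axes, in that order (R = Rz(yaw) Ry(pitch) Rx(roll)).
In Python, from cell import state, read_camera, job_done, cut_out gives the robot as it stands. The module is installed in compiled form; this text tells all that it offers.
- The arm moves only by the tool jog_arm, never from a script. Its argument "motion" is a list of rows, each a list of 2 entries, a list of its own where there are three numbers: the shift along the tool's x, y, z in mm, then the turn about the tool's z in rad. A call has 1 to 5 rows; each row is the pose to reach, as a shift and turn from the pose commanded when the call began, along the tool's axes at that moment; what a row does not reach only later rows make up. A row lasts 1/10 s, in which the tool goes at most 50 mm and 8.59 degrees, less where a joint would pass 70% of its speed; a pose out of reach is approached as far as the arm can. A call with a gripper value outside its range is refused whole. "grip" is the closure, from 0 (fully open) to 1 (shut), set as the call begins (left out, the last holds). The fingers move at their own pace and stop on an object; the grip force is fixed at half the most. Time passes only in rows, so rows that repeat a pose let the fingers close. It gives the time, the measured TCP pose, the force, the opening and the grip force at its end, in the units of the state.
- state(): the state, without advancing time (a new reading comes with each control period).
- read_camera(name): name is "scene" or "side" or "wrist"; returns a dict with "img" (384x512x3 uint8, blue, green, red), "vertical_fov" (degrees; the focal length in pixels is half the picture's height over the tangent of half this angle, whatever the lens; pixels are square), "cx", "cy" (the principal point, pixels), "k1" (the pictures are not rectified: a ray, as slopes to the right and down, at radius r is drawn at 1 + k1 r^2 times it, then the intrinsics apply), "extrinsics" (4x4, takes a point from camera to world coordinates). Camera axes: x right, y up, looking along -z (the intrinsics and any distortion apply to the point x, -y, -z); pixel columns grow to the right and rows downward; lengths in mm; the calibration is good to about 2 mm. A picture is of the moment at which its call begins. There is no depth.
- job_done(): hands the job in; it is judged then, once.
Trained networks look in a picture, given as the dict that the camera call returned (one of the last four; its "shot" number tells which), for a name from the list of things; names that differ only in an ending like _2 or _b are one class to them, and where a whole thing is asked for, a point or a joint stands for the part that bears it (a point fixed in the world has none). Each returns a list of dicts, best first, with "p" (0 to 1); they miss things now and then, are a little off and sometimes report something else, mostly with a low value. They report only what shows in the picture. A call takes as long as a camera call.
- cut_out(name, picture): "region" (384x512 bool, what is visible of it) and "box" ([left, top, right, bottom] in pixels, round what is visible of it).
The state is a dict: "t": time; "joints": joint angles; "qvel": joint speeds; "tau": joint torques, N m; "eef_pos": TCP position; "tcp_rot": TCP orientation; "ft_force": force on the tool from outside, world axes, zero at the start; "moment": the same for the moment, N m; "opening": opening from 0.0 (shut) to 1.0 (fully open); "grip_force": force on a finger pad.
Only numpy, scipy, OpenCV 4.12 (cv2) and the standard library are available. Lean on these libraries where they do the work, as an engineer would, in place of code of your own. Each camera call takes 0.05 s, during which the arm holds its last target. There are 200 camera calls.

### The job

The six lids of the bead organiser stand ajar: shut them by running the closed fingertips lightly along the row, from the eyelet end to the plain end, so that each lid goes down in its turn. Grip and lift nothing, leave the organiser where it lies, do not prop any lid further open, and leave the vials, stick and other things about it alone.

Things in the scene. Friction and masses are not known exactly. Their poses are not given: they have to be found in the camera images.
- organiser: Loose grey plastic bead organiser, a low strip 226 x 62 mm (with its foot flange) and 30 mm high with the lids shut, 0.75 kg, lying flat. Origin: centre of its underside. x runs along the row of six cells, from the end that carries a flat hanging eyelet (a 24 mm ring, 7 mm high, sticking out at -x) to the plain end (+x); z up.
- row_start (a point): Point on the middle line of the organiser, on the hinge of lid 1 (eyelet end), level with the top faces of the shut lids (29.5 mm above the organiser's underside).
- row_end (a point): Point on the middle line of the organiser, at the free edge of lid 6 (plain end), level with the top faces of the shut lids. The row is 213.5 mm long from row_start.
- lid_1 (a joint): Lid 1 of 6, counted from the eyelet end: a white plastic plate 32 mm along the row, 49 mm across, 3 mm thick, one every 36 mm. It is hinged across the row on its edge towards the eyelet, so its free edge towards the plain end stands up. Value in rad: 0 shut (flat), growing as it opens; starts 0.25 to 0.45. A light friction hinge (0.008 N m) keeps it where it is left.
- lid_2 (a joint): Lid 2 of 6, counted from the eyelet end: a white plastic plate 32 mm along the row, 49 mm across, 3 mm thick, one every 36 mm. It is hinged across the row on its edge towards the eyelet, so its free edge towards the plain end stands up. Value in rad: 0 shut (flat), growing as it opens; starts 0.25 to 0.45. A light friction hinge (0.008 N m) keeps it where it is left.
- lid_3 (a joint): Lid 3 of 6, counted from the eyelet end: a white plastic plate 32 mm along the row, 49 mm across, 3 mm thick, one every 36 mm. It is hinged across the row on its edge towards the eyelet, so its free edge towards the plain end stands up. Value in rad: 0 shut (flat), growing as it opens; starts 0.25 to 0.45. A light friction hinge (0.008 N m) keeps it where it is left.
- lid_4 (a joint): Lid 4 of 6, counted from the eyelet end: a white plastic plate 32 mm along the row, 49 mm across, 3 mm thick, one every 36 mm. It is hinged across the row on its edge towards the eyelet, so its free edge towards the plain end stands up. Value in rad: 0 shut (flat), growing as it opens; starts 0.25 to 0.45. A light friction hinge (0.008 N m) keeps it where it is left.
- lid_5 (a joint): Lid 5 of 6, counted from the eyelet end: a white plastic plate 32 mm along the row, 49 mm across, 3 mm thick, one every 36 mm. It is hinged across the row on its edge towards the eyelet, so its free edge towards the plain end stands up. Value in rad: 0 shut (flat), growing as it opens; starts 0.25 to 0.45. A light friction hinge (0.008 N m) keeps it where it is left.
- lid_6 (a joint): Lid 6 of 6, counted from the eyelet end: a white plastic plate 32 mm along the row, 49 mm across, 3 mm thick, one every 36 mm. It is hinged across the row on its edge towards the eyelet, so its free edge towards the plain end stands up. Value in rad: 0 shut (flat), growing as it opens; starts 0.25 to 0.45. A light friction hinge (0.008 N m) keeps it where it is left.
- vial_coal: Loose screw vial with a white cap, 27 mm across, 44 mm high, close beside the organiser; to be left alone. Origin: centre of its underside.
- vial_plum: Loose screw vial with a white cap, 27 mm across, 44 mm high, close beside the organiser; to be left alone. Origin: centre of its underside.
- mixing_stick: Loose flat birch stick 18 x 150 x 9 mm (long along its y), lying along the other side of the organiser; to be left alone. Origin: centre of its underside.
- orange_cup: Loose round cup, 84 mm across, 60 mm high, to the right; to be left alone. Origin: centre of its underside.
- masking_tape: Loose roll of tape lying flat, 100 mm across, 24 mm high, to the right; to be left alone. Origin: centre of its underside.
- dropper_teal: Loose dropper bottle, 25 mm across, 80 mm high, standing at the near left; to be left alone. Origin: centre of its underside.

How it is judged:
By the outcome, as a careful person would: the job done as asked, in the order asked, and still so for the second after the job is handed in, with the robot touching nothing.
It also fails if it takes over 40 s, if anything falls off the work surface, if the arm or the gripper's body presses on something with over 40 N, if the wrist force passes 120 N, or if a joint passes its speed limit or range.

## Working session

There is one attempt and no reset: what is moved stays moved. The work goes in short steps, Python scripts to look and compute and a tool call to move; the robot and the scene stay as the last step left them, time stands still between calls to the robot, and variables do not carry over. Pictures are saved under pics/ and viewed, at most 10 in all, crops included, and the job is handed in when it is done.

Besides the shell and the picture viewer there is one more tool, called after "Emit:" as name(argument=value, ...), one argument or row to a line, values as JSON. jog_arm: Moves the arm, as the interface text tells. Its arguments: {"type":"object","properties":{"motion":{"type":"array"},"grip":{"type":"number"}},"required":["motion"]}

```bash
mkdir -p pics; cat > h.py <<'E'
import numpy as np, cv2
from cell import state, read_camera, job_done, cut_out
def K(c):
    f=192/np.tan(np.radians(c["vertical_fov"])/2); return f
def pix2(c,uv,z):
    f=K(c); d=(np.asarray(uv,float).reshape(-1,2)-[c["cx"],c["cy"]])/f
    s=d.copy()
    for _ in range(20): s=d/(1+c["k1"]*(s**2).sum(1,keepdims=True))
    E=np.array(c["extrinsics"]); r=np.c_[s[:,0],-s[:,1],-np.ones(len(s))]@E[:3,:3].T
    o=E[:3,3]; return o+r*((z-o[2])/r[:,2])[:,None]
def proj(c,P):
    E=np.array(c["extrinsics"]); p=(np.asarray(P,float).reshape(-1,3)-E[:3,3])@E[:3,:3]
    s=np.c_[p[:,0],-p[:,1]]/-p[:,2:]; s=s*(1+c["k1"]*(s**2).sum(1,keepdims=True))
    return s*K(c)+[c["cx"],c["cy"]]
E
python3 - <<'E'
from h import *
ims=[]
for n in["scene","wrist","side"]:
    c=read_camera(n); cv2.imwrite(f"pics/{n}0.png",c["img"])
    print(n,np.array(c["extrinsics"])[:3,3])
    for k in["organiser","vial_coal","vial_plum","mixing_stick","row_start"]:
        for r in cut_out(k,c)[:2]:
            m=r["region"]; q=cv2.minAreaRect(np.argwhere(m)[:,::-1].astype(np.float32)) if m.any() else None
            print(k,round(r["p"],2),r["box"], np.round(pix2(c,cv2.boxPoints(q),15)[:,:2]).tolist() if q else None)
    ims.append(c["img"])
cv2.imwrite("pics/a.png",cv2.resize(ims[0],(800,600))); cv2.imwrite("pics/b.png",cv2.resize(ims[1],(800,600)))
print(state())
E
```

```text
scene [  67.95006125 -531.50052699  869.64714619]
organiser 0.59 [245.5, 164.9, 296.8, 230.0] [[554.0, 40.0], [638.0, 38.0], [555.0, -215.0], [484.0, -206.0]]
vial_plum 0.44 [236.5, 174.5, 244.6, 193.1] [[531.0, 38.0], [551.0, 18.0], [506.0, -28.0], [487.0, -8.0]]
vial_plum 0.44 [246.8, 165.4, 295.4, 229.0] [[554.0, 39.0], [634.0, 38.0], [556.0, -213.0], [487.0, -205.0]]
mixing_stick 0.68 [277.7, 167.3, 302.8, 200.2] [[641.0, -33.0], [661.0, -33.0], [616.0, -170.0], [598.0, -169.0]]
row_start 0.62 [244.8, 162.6, 295.1, 225.2] [[556.0, 38.0], [636.0, 36.0], [555.0, -213.0], [486.0, -205.0]]
wrist [624.7869878   68.5116751  385.00820914]
organiser 0.82 [171.7, 136.6, 250.6, 301.8] [[486.0, -190.0], [560.0, 39.0], [618.0, 23.0], [553.0, -211.0]]
vial_coal 0.51 [249.2, 181.8, 285.1, 279.6] [[600.0, -158.0], [647.0, -18.0], [664.0, -24.0], [618.0, -166.0]]
vial_coal 0.49 [136.0, 220.8, 156.8, 237.7] [[453.0, -101.0], [483.0, -75.0], [486.0, -79.0], [456.0, -105.0]]
vial_plum 0.87 [151.4, 154.6, 184.9, 182.5] [[482.0, 2.0], [522.0, 21.0], [533.0, -6.0], [493.0, -25.0]]
vial_plum 0.6 [186.5
[... 908 characters left out ...]
0]]
{'t': 0.9, 'joints': array([-1.05598936e-01,  4.90866155e-01,  1.55891848e+00,  2.53461668e-05,
        1.09169550e+00, -1.05619693e-01]), 'qvel': array([ 4.28415976e-05,  2.17693346e-03, -1.89762486e-03, -3.26449513e-04,
       -5.99226215e-04,  1.56312537e-03]), 'tau': array([ 1.75997888e-03, -6.12456179e+01, -2.58429354e+01,  6.93968427e-02,
        4.45521728e-02, -1.08338094e-05]), 'eef_pos': array([6.25006650e+02, 2.82668469e-02, 2.39675606e+02]), 'tcp_rot': array([ 3.14147839e+00, -1.05062524e-05,  1.57080540e+00]), 'ft_force': array([-0.11326443,  1.00413301, -0.14010882]), 'moment': array([-0.02248011, -0.02438031,  0.01622314]), 'grip_force': 0.0, 'opening': 0.9998761053747725}
```

View pics/a.png

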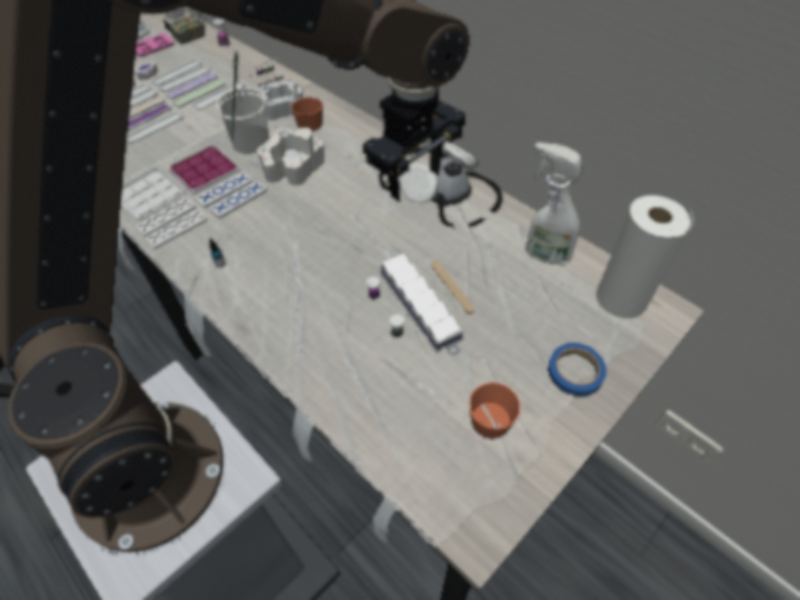

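View pics/b.png

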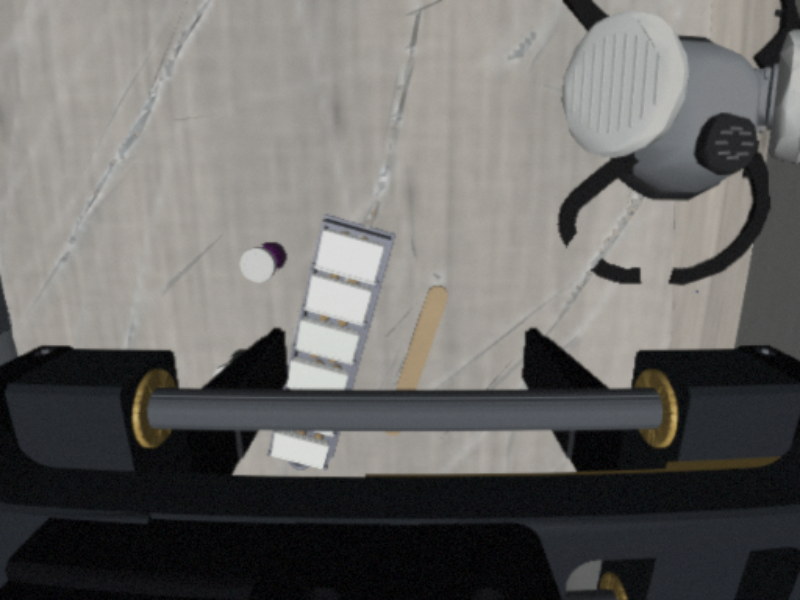

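The organiser lies with its eyelet end at the lower end of the wrist view, at about (300,465), which is world −y. Its plain end is at (360,225). The stick is on its right (+x) side and the vials on its left. I'll move behind the eyelet end with the tool x axis along the row, fingers closed, to look again.

Emit:
jog_arm(
  motion=[
    [[-45, -20, 0], 0.07],
    [[-90, -45, 0], 0.14],
    [[-135, -70, 0], 0.21],
    [[-180, -95, 0], 0.28],
    [[-220, -115, 0], 0.3],
  ],
  grip=1,
)

```text
t: 1.4
eef_pos: [508.8, -221.4, 239.9]
tcp_rot: [3.141, 0.0, 1.268]
ft_force: [1.0, -0.4, 0.1]
opening: 0.635
grip_force: 0.0
```

Emit:
jog_arm(
  motion=[
    [[0, 0, 0], 0],
    [[0, 0, 0], 0],
    [[0, 0, 0], 0],
    [[0, 0, 0], 0],
  ],
)

```text
t: 1.8
eef_pos: [510.6, -218.9, 239.6]
tcp_rot: [3.142, -0.0, 1.273]
ft_force: [0.0, -0.3, -0.4]
opening: 0.301
grip_force: 0.0
```

```bash
python3 - <<'E'
from h import *
s=state(); print(s["t"],s["eef_pos"],s["tcp_rot"],s["opening"],s["ft_force"])
c=read_camera("wrist"); np.save("w1.npy",c,allow_pickle=True)
for k in["organiser","vial_coal","vial_plum","mixing_stick"]:
    for r in cut_out(k,c)[:1]:
        q=cv2.minAreaRect(np.argwhere(r["region"])[:,::-1].astype(np.float32))
        print(k,round(r["p"],2),r["box"],np.round(pix2(c,cv2.boxPoints(q),15)[:,:2]).tolist())
cv2.imwrite("pics/w1.png",cv2.resize(c["img"],(800,600),interpolation=cv2.INTER_CUBIC))
E
```

```text
1.8 [ 510.5703435  -218.85377746  239.6228317 ] [ 3.14152113e+00 -1.25009987e-04  1.27264003e+00] 0.301207180595988 [ 0.02118372 -0.34502206 -0.41212186]
organiser 0.8 [235.2, 0.0, 287.0, 158.2] [[541.0, -23.0], [600.0, -40.0], [554.0, -216.0], [489.0, -198.0]]
vial_coal 0.59 [184.5, 64.9, 215.4, 89.4] [[453.0, -91.0], [473.0, -72.0], [499.0, -97.0], [479.0, -116.0]]
vial_plum 0.73 [234.1, 0.0, 285.6, 156.9] [[542.0, -24.0], [599.0, -41.0], [549.0, -216.0], [486.0, -196.0]]
mixing_stick 0.91 [315.1, 0.0, 335.4, 104.5] [[601.0, -165.0], [635.0, -51.0], [653.0, -57.0], [620.0, -171.0]]
```

View pics/w1.png

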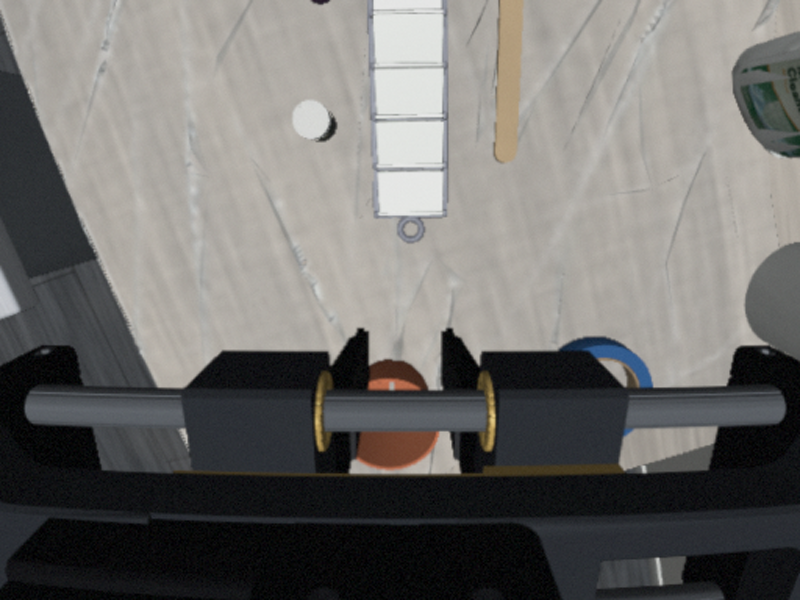

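The row runs nearly straight up the picture: lids between columns 372 and 446, eyelet ring at (411,229). The far end is cut off here, but the first wrist picture shows it.

```bash
python3 - <<'E'
from h import *
c1=np.load("w1.npy",allow_pickle=True).item()
sc=lambda L:(np.array(L,float)+.5)*.64-.5
print("eyelet z4",pix2(c1,sc([[411,229]]),5)[0])
for z in(0,29):print("near corners",z,pix2(c1,sc([[374.5,217],[446.5,216]]),z)[:,:2].round(1).tolist())
# crop far end of first picture and near end of this one, enlarged
a=cv2.imread("pics/wrist0.png")[130:225,180:265]; b=c1["img"][0:160,215:305]
A=cv2.resize(a,None,fx=5,fy=5,interpolation=cv2.INTER_CUBIC);B=cv2.resize(b,None,fx=3.7,fy=3.7,interpolation=cv2.INTER_CUBIC)
o=np.zeros((600,800,3),np.uint8);o[:A.shape[0],:A.shape[1]]=A;o[:B.shape[0],440:440+B.shape[1]]=B[:600,:360]
cv2.imwrite("pics/z1.png",o)
E
```

```text
eyelet z4 [ 523.34916468 -197.5307221     5.        ]
near corners 0 [[496.9, -179.4], [554.9, -196.4]]
near corners 29 [[499.4, -177.5], [553.1, -193.2]]
```

View pics/z1.png

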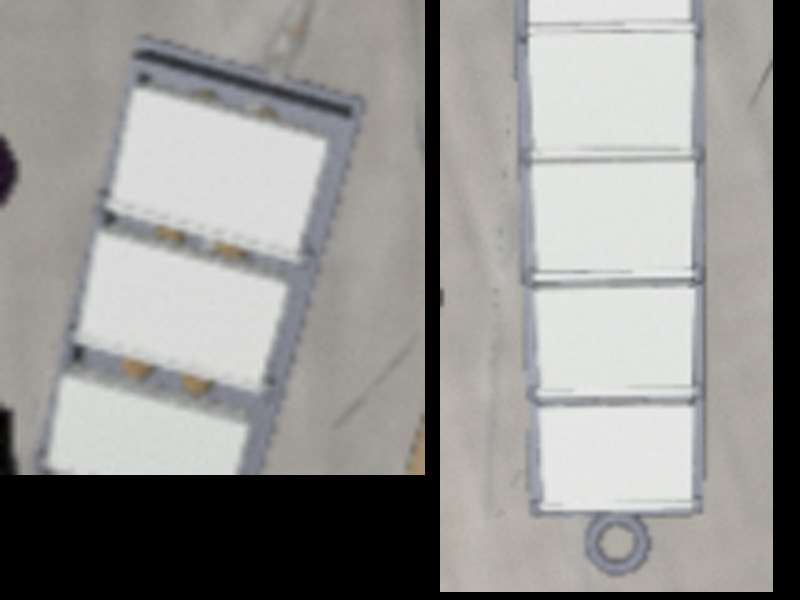

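```bash
python3 - <<'E'
from h import *
c=read_camera("wrist"); c1=np.load("w1.npy",allow_pickle=True).item()
# start pose camera = same rigid offset from tool
def T(p,r):
    from scipy.spatial.transform import Rotation as R
    M=np.eye(4);M[:3,:3]=R.from_euler("xyz",r).as_matrix();M[:3,3]=p;return M
s=state(); X=np.linalg.inv(T(s["eef_pos"],s["tcp_rot"]))@np.array(c["extrinsics"])
c0=dict(c1);c0["extrinsics"]=T([625.007,.028,239.676],[3.141478,-1e-5,1.570805])@X
print(X.round(2),c0["extrinsics"][:3,3])
ua=lambda L:(np.array(L,float)+.5)/5-.5+[180,130]
ub=lambda L:(np.array(L,float)-[440,0]+.5)/3.7-.5+[215,0]
far=pix2(c0,ua([[142,38],[362,100]]),2);near=pix2(c1,ub([[530,515],[703,513]]),2)
print(far.round(1),near.round(1),np.linalg.norm(far[0]-far[1]),np.linalg.norm(near[0]-near[1]))
f,n=far.mean(0),near.mean(0);d=f-n;L=np.linalg.norm(d);print("len",L,"yaw",np.arctan2(d[1],d[0]), "mid",(f+n)/2)
# yaw from far & near cross edges, and hinge line lid1..3 corners at z 28
for e in(far,near): print(np.arctan2(*(e[1]-e[0])[[1,0]])+np.pi/2)
h=pix2(c1,ub([[527,502],[703,502],[530,400],[703,397],[522,279],[703,277]]),29);m=(h[::2]+h[1::2])/2
print(m.round(1), np.linalg.norm(np.diff(m,axis=0),axis=1))
E
```

```text
[[   0.      0.97    0.25   68.64]
 [   1.     -0.     -0.      0.28]
 [  -0.      0.25   -0.97 -145.57]
 [   0.      0.      0.      1.  ]] [625.2727997   68.67143809 385.2423679 ]
[[559.3  36.    2. ]
 [616.8  19.7   2. ]] [[ 496.3 -179.3    2. ]
 [ 554.9 -196.5    2. ]] 59.711113450462584 61.060488201207754
len 224.55689935371774 yaw 1.2890991174057242 mid [556.82970262 -80.01863881   2.        ]
1.2936323905123184
1.2845591018664093
[[ 526.7 -181.6   29. ]
 [ 536.7 -150.2   29. ]
 [ 546.3 -114.4   29. ]] [32.98210177 37.01067891]
```

Emit:
jog_arm(
  motion=[
    [[10, 1, 40], -0.016],
    [[20, 3, 80], -0.016],
    [[30, 4, 120], -0.016],
    [[41, 5, 150], -0.016],
    [[41, 5, 160], -0.016],
  ],
)

```text
t: 2.6
eef_pos: [526.2, -180.9, 77.0]
tcp_rot: [-3.138, -0.001, 1.288]
ft_force: [-0.3, -0.9, -0.6]
opening: 0.006
grip_force: 0.0
```

Emit:
jog_arm(
  motion=[
    [[0, 0, 0], 0],
    [[0, 0, 0], 0],
    [[0, 0, 0], 0],
    [[0, 0, 0], 0],
  ],
)

```text
t: 3.0
eef_pos: [527.3, -182.8, 81.0]
tcp_rot: [3.139, 0.0, 1.286]
ft_force: [-0.2, -0.4, 0.0]
opening: 0.002
grip_force: 0.0
```

```bash
python3 - <<'E'
from h import *
s=state(); print(s["t"],s["eef_pos"],s["tcp_rot"],s["opening"],s["ft_force"])
c=read_camera("wrist")
m=np.array([556.83,-80.02]);u=np.array([np.cos(1.289),np.sin(1.289)]);v=np.array([-u[1],u[0]])
img=cv2.resize(c["img"],(800,600),interpolation=cv2.INTER_CUBIC)
for x in(-106.75,-70.75,-34.75,1.25,37.25,73.25,106.75):
    p=[np.r_[m+x*u+w*v,29] for w in(-25,25)]
    q=((proj(c,p)+.5)/.64).astype(int); cv2.line(img,tuple(map(int,q[0])),tuple(map(int,q[1])),(0,0,255),1)
tip=m-u*0; e=s["eef_pos"][:2]-m; print("along from row_start",e@u+106.75,"side",e@v)
cv2.imwrite("pics/w2.png",img)
E
```

```text
3.0 [ 527.30849567 -182.84108059   80.96512998] [3.13930230e+00 3.54272830e-04 1.28635163e+00] 0.0023443622767073684 [-0.1695768  -0.39319656  0.01673946]
along from row_start -0.2249426215215351 side -0.23554635663472567
```

View pics/w2.png

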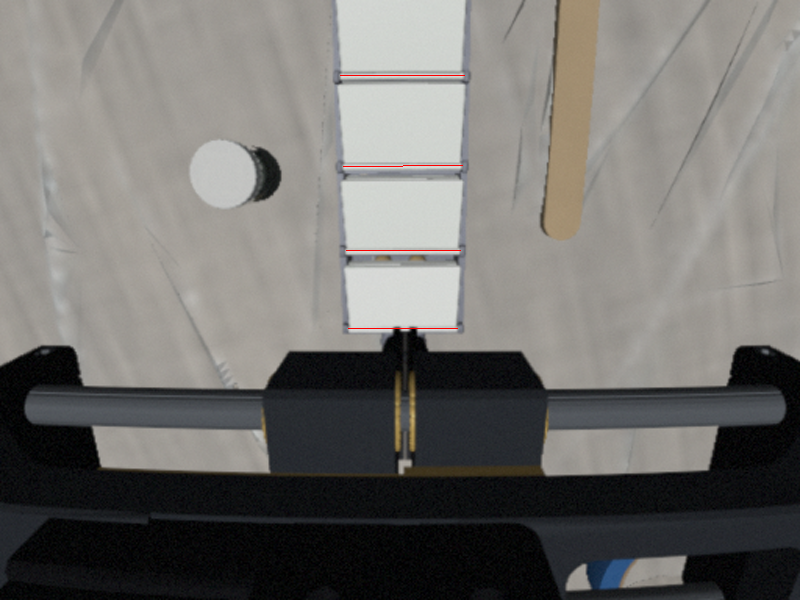

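Hinge lines project exactly onto the hinges, and the fingertips are centred on the row at lid 1's hinge. Now I'll come down gently.

Emit:
jog_arm(
  motion=[
    [[2, 0, 6], 0],
    [[4, 0, 12], 0],
    [[4, 0, 18], 0],
    [[4, 0, 21], 0],
    [[4, 0, 21], 0],
  ],
)

```text
t: 3.55
eef_pos: [527.8, -178.3, 58.0]
tcp_rot: [-3.141, -0.0, 1.287]
ft_force: [-0.7, -0.6, 0.1]
opening: 0.006
grip_force: 0.0
```

Emit:
jog_arm(
  motion=[
    [[0, 0, 0], 0],
    [[0, 0, 0], 0],
    [[0, 0, 0], 0],
  ],
)

```text
t: 3.85
eef_pos: [528.1, -178.5, 58.8]
tcp_rot: [3.141, 0.0, 1.287]
ft_force: [-0.3, 0.2, 0.3]
opening: 0.007
grip_force: 0.0
```

Emit:
jog_arm(
  motion=[
    [[0, 0, 1], 0],
    [[0, 0, 2], 0],
    [[0, 0, 3], 0],
    [[0, 0, 3], 0],
    [[0, 0, 3], 0],
  ],
)

```text
t: 4.35
eef_pos: [528.0, -178.4, 55.6]
tcp_rot: [-3.142, -0.0, 1.287]
ft_force: [0.3, 0.2, -0.5]
opening: 0.006
grip_force: 0.0
```

Emit:
jog_arm(
  motion=[
    [[0, 0, 0.5], 0],
    [[0, 0, 1], 0],
    [[0, 0, 1], 0],
    [[0, 0, 1], 0],
  ],
)

```text
t: 4.75
eef_pos: [528.0, -178.4, 54.8]
tcp_rot: [3.141, -0.0, 1.287]
ft_force: [-1.2, 1.4, 3.7]
opening: 0.002
grip_force: 1.7
```

Light contact (3.7 N) at tip height 29.8 mm, so I'll start the sweep.

Emit:
jog_arm(
  motion=[
    [[4, 0, 0], 0],
    [[9, 0, 0], 0],
    [[14, 0, 0], 0],
    [[19, 0, 0], 0],
    [[24, 0, 0], 0],
  ],
)

```text
t: 5.25
eef_pos: [535.0, -155.1, 54.8]
tcp_rot: [3.141, 0.0, 1.287]
ft_force: [-0.8, -3.6, 7.0]
opening: 0.002
grip_force: 3.5
```

Emit:
jog_arm(
  motion=[
    [[5, 0, -0.2], 0],
    [[10, 0, -0.2], 0],
    [[15, 0, -0.2], 0],
    [[20, 0, -0.2], 0],
    [[25, 0, -0.2], 0],
  ],
)

```text
t: 5.75
eef_pos: [541.9, -130.9, 54.8]
tcp_rot: [-3.142, -0.0, 1.287]
ft_force: [-0.3, -2.9, 1.9]
opening: 0.004
grip_force: 1.3
```

```bash
python3 - <<'E'
from h import *
s=state(); print(s["t"],s["eef_pos"],s["ft_force"])
c=read_camera("wrist")
m=np.array([556.83,-80.02]);u=np.array([np.cos(1.289),np.sin(1.289)]);v=np.array([-u[1],u[0]])
img=cv2.resize(c["img"],(800,600),interpolation=cv2.INTER_CUBIC)
for x in(-70.75,-34.75,1.25,37.25,73.25):
    q=((proj(c,[np.r_[m+x*u+w*v,29] for w in(-25,25)])+.5)/.64).astype(int); cv2.line(img,tuple(map(int,q[0])),tuple(map(int,q[1])),(0,0,255),1)
e=s["eef_pos"][:2]-m; print("along",e@u+106.75,"side",e@v)
cv2.imwrite("pics/w3.png",img)
E
```

```text
5.75 [ 541.85609095 -130.94560699   54.80075946] [-0.25546379 -2.88314445  1.93317881]
along 53.66905998677055 side 0.22182727100419478
```

View pics/w3.png

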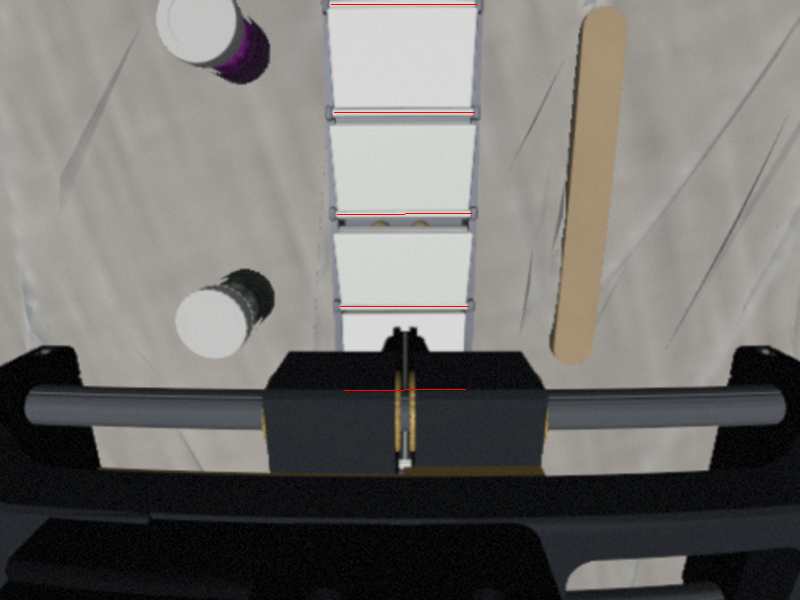

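The red lines still sit on the hinges, so the organiser hasn't shifted, and lids 3–6 ahead are still ajar. I'll continue.

Emit:
jog_arm(
  motion=[
    [[5, 0, 0.1], 0],
    [[10, 0, 0.1], 0],
    [[15, 0, 0.1], 0],
    [[20, 0, 0.1], 0],
    [[25, 0, 0.1], 0],
  ],
)

```text
t: 6.3
eef_pos: [548.9, -107.1, 54.8]
tcp_rot: [3.141, 0.0, 1.287]
ft_force: [-0.6, -3.8, 4.3]
opening: 0.003
grip_force: 2.0
```

Emit:
jog_arm(
  motion=[
    [[5, 0, 0], 0],
    [[10, 0, 0], 0],
    [[15, 0, 0], 0],
    [[20, 0, 0], 0],
    [[25, 0, 0], 0],
  ],
)

```text
t: 6.8
eef_pos: [556.0, -83.1, 54.8]
tcp_rot: [3.141, -0.0, 1.287]
ft_force: [-1.0, -3.1, 3.2]
opening: -0.0
grip_force: 1.4
```

Emit:
jog_arm(
  motion=[
    [[5, 0, 0], 0],
    [[10, 0, 0], 0],
    [[15, 0, 0], 0],
    [[20, 0, 0], 0],
    [[25, 0, 0], 0],
  ],
)

```text
t: 7.3
eef_pos: [562.9, -59.0, 54.8]
tcp_rot: [3.141, -0.0, 1.287]
ft_force: [-0.8, -4.7, 5.2]
opening: 0.003
grip_force: 2.4
```

Emit:
jog_arm(
  motion=[
    [[5, 0, 0], 0],
    [[10, 0, 0], 0],
    [[15, 0, 0], 0],
    [[20, 0, 0], 0],
    [[25, 0, 0], 0],
  ],
)

```text
t: 7.8
eef_pos: [569.9, -35.1, 54.8]
tcp_rot: [3.142, 0.0, 1.287]
ft_force: [-1.5, -4.5, 6.0]
opening: 0.004
grip_force: 2.6
```

Emit:
jog_arm(
  motion=[
    [[5, 0, 0], 0],
    [[10, 0, 0], 0],
    [[15, 0, 0], 0],
    [[20, 0, 0], 0],
    [[25, 0, 0], 0],
  ],
)

```text
t: 8.3
eef_pos: [576.8, -11.0, 54.8]
tcp_rot: [-3.142, 0.0, 1.287]
ft_force: [-1.3, -4.6, 6.2]
opening: 0.004
grip_force: 2.8
```

Emit:
jog_arm(
  motion=[
    [[5, 0, -0.1], 0],
    [[10, 0, -0.1], 0],
    [[15, 0, -0.1], 0],
    [[20, 0, -0.1], 0],
    [[25, 0, -0.1], 0],
  ],
)

```text
t: 8.8
eef_pos: [583.8, 13.0, 54.8]
tcp_rot: [-3.141, -0.0, 1.287]
ft_force: [-0.3, -2.4, 3.5]
opening: 0.007
grip_force: 1.7
```

Emit:
jog_arm(
  motion=[
    [[4, 0, 0], 0],
    [[8, 0, 0], 0],
    [[11, 0, 0], 0],
    [[11, 0, 0], 0],
    [[11, 0, 0], 0],
  ],
)

```text
t: 9.3
eef_pos: [587.0, 23.5, 54.8]
tcp_rot: [3.141, -0.0, 1.287]
ft_force: [0.8, 1.8, 0.6]
opening: 0.005
grip_force: 0.9
```

Emit:
jog_arm(
  motion=[
    [[0, 0, -3], 0],
    [[0, 0, -15], 0],
    [[0, 0, -45], 0],
    [[-40, 0, -80], 0],
    [[-80, 0, -110], 0],
  ],
)

```text
t: 9.8
eef_pos: [564.9, -51.4, 165.0]
tcp_rot: [3.141, -0.0, 1.289]
ft_force: [0.4, -0.2, 0.6]
opening: 0.003
grip_force: 0.0
```

Emit:
jog_arm(
  motion=[
    [[-45, 0, -20], 0],
    [[-90, 0, -40], 0],
    [[-135, 0, -60], 0],
    [[-165, 0, -60], 0],
    [[-165, 0, -60], 0],
  ],
)

```text
t: 10.3
eef_pos: [517.9, -212.8, 224.4]
tcp_rot: [3.14, 0.001, 1.283]
ft_force: [0.3, 0.6, -0.3]
opening: 0.008
grip_force: 0.0
```

```bash
python3 - <<'E'
from h import *
s=state(); print(s["t"],s["eef_pos"],s["ft_force"])
c=read_camera("wrist")
m=np.array([556.83,-80.02]);u=np.array([np.cos(1.289),np.sin(1.289)]);v=np.array([-u[1],u[0]])
p=proj(c,[np.r_[m,29]])[0].astype(int); print(p)
q=proj(c,[np.r_[m+a*u+b*v,z] for a in(-113,113) for b in(-31,31) for z in (2,40)]);l,t=np.maximum(q.min(0)-8,0).astype(int);r,b=(q.max(0)+8).astype(int)
im=c["img"][t:b,l:r];k=min(390/im.shape[1],590/im.shape[0]);im=cv2.resize(im,None,fx=k,fy=k,interpolation=cv2.INTER_CUBIC)
im2=im.copy()
for i in range(7):
    x=-106.75+36*i if i<6 else 106.75
    w=((proj(c,[np.r_[m+x*u+w*v,29.5] for w in(-24.5,24.5)])-[l,t]+.5)*k).astype(int);cv2.line(im2,tuple(map(int,w[0])),tuple(map(int,w[1])),(0,0,255),1)
    if i<6:
        w=((proj(c,[np.r_[m+(x+32)*u+w*v,29.5] for w in(-24.5,24.5)])-[l,t]+.5)*k).astype(int);cv2.line(im2,tuple(map(int,w[0])),tuple(map(int,w[1])),(0,160,0),1)
cv2.imwrite("pics/f.png",np.hstack([im,im2]))
E
```

```text
10.3 [ 517.92650987 -212.77856597  224.36631792] [ 0.30351222  0.55111097 -0.28104833]
[257  46]
```

View pics/f.png

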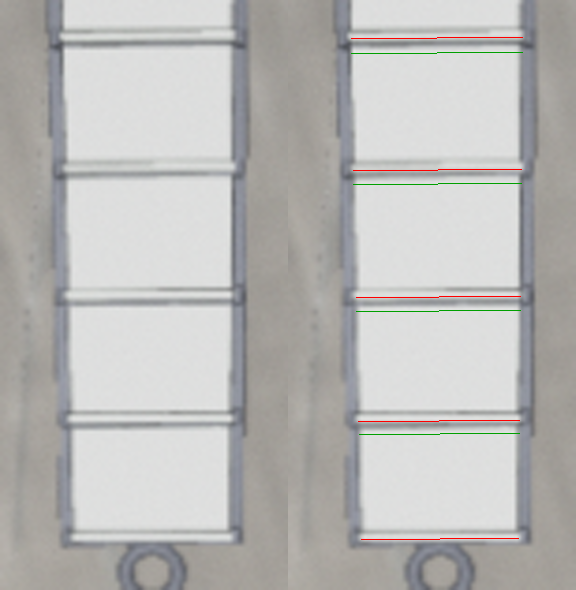

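Lids 1–4 look shut and the organiser is where it was. Lids 5 and 6 are out of view, so I'll shift ahead to check them.

Emit:
jog_arm(
  motion=[
    [[40, 0, 0], 0],
    [[80, 0, 0], 0],
    [[110, 0, 0], 0],
    [[110, 0, 0], 0],
    [[110, 0, 0], 0],
  ],
)

```text
t: 10.85
eef_pos: [549.8, -102.6, 223.0]
tcp_rot: [-3.141, 0.0, 1.289]
ft_force: [0.3, -1.0, 0.3]
opening: 0.005
grip_force: 0.0
```

```bash
python3 - <<'E'
from h import *
s=state(); print(s["t"],s["eef_pos"],s["ft_force"])
c=read_camera("wrist")
m=np.array([556.83,-80.02]);u=np.array([np.cos(1.289),np.sin(1.289)]);v=np.array([-u[1],u[0]])
l,t,r,b=150,0,370,225
im=c["img"][t:b,l:r];k=2.6
im=cv2.resize(im,None,fx=k,fy=k,interpolation=cv2.INTER_CUBIC)
for i in range(6):
    for x,col in((-106.75+36*i,(0,0,255)),(-106.75+36*i+33.5,(0,160,0))):
        w=((proj(c,[np.r_[m+x*u+w*v,29.5] for w in(-3,24.5)])-[l,t]+.5)*k).astype(int);cv2.line(im,tuple(map(int,w[0])),tuple(map(int,w[1])),col,1)
cv2.imwrite("pics/g.png",im)
E
```

```text
10.85 [ 549.77004163 -102.59835397  223.03479447] [ 0.33792309 -0.97718948  0.32448739]
```

View pics/g.png

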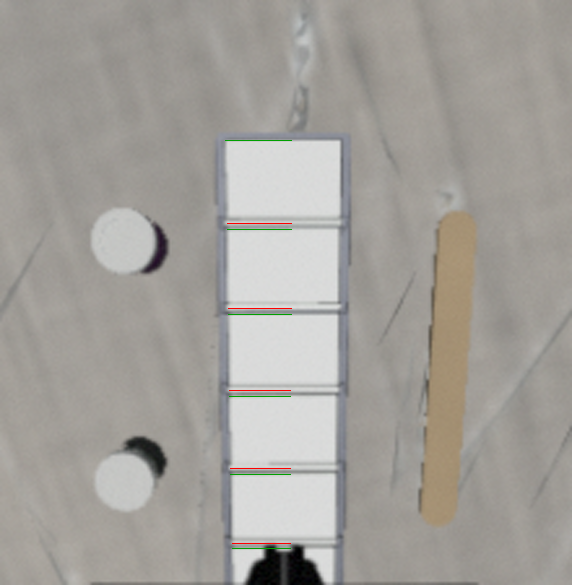

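The free edges of lids 2–6 all lie on the shut lines (green), and lid 1 was seen shut in the previous view. The vials and stick stand untouched and the organiser hasn't moved. The arm is clear, so I'll hand in.

```bash
python3 -c "
from cell import job_done; print(job_done())"
```

```text
the job is handed in; nothing more can be done
None
```

All six lids were shut in order with one light sweep from the eyelet end to the plain end; the last pictures show the organiser, vials and stick unmoved, and the job is handed in at about 11 s.

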